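# Fit a sprung note-roll spindle into its desk holder

### The arm

A 6-joint arm with a two-finger parallel gripper is mounted at the origin on the work surface. World frame = base frame: x ahead of the robot, y to its left, z up, the work surface at z = 0. Lengths are in m, angles in degrees, forces in N, time in s.
With the tool pointing down it reaches from about 0.425 to 0.95 m from the base axis. Payload 14.7 kg.
Tool frame: the origin (TCP) lies midway between the tips of the shut fingers; the grasp point (between the pads) lies 19 mm behind it; z points along the fingers, y is the line along which they close (so a half turn about z gives the same grasp; the last joint's range is limited). The gripper opens to 85 mm and grips with 20 to 120 N. Pads are 22 mm wide; open, the fingers measure 114 mm over their backs; the gripper's body (76 mm by 85 mm) begins 54 mm behind the grasp point. The pads swing forward as they close: fully open they stand 13 mm farther back than shut.
Start: joints at [-73.488, 27.513, 91.461, -0, 61.026, -2.67], TCP at [0.214, -0.614, 0.231] pointing down, gripper open.
Joint ranges: [-157.49, 157.49], [-46.99, 117.5], [13.45, 153.17], [-89.5, 269.5], [5.16, 153.95], [-167.48, 167.48]. Speed limits (degrees/s): [108.29, 108.29, 136.94, 172.46, 172.46, 172.46].

### API

Orientations are given as [roll, pitch, yaw] about the fixed x, y, z axes, in that order (R = Rz(yaw) Ry(pitch) Rx(roll)).
In Python, from cell import * gives the robot as it stands.
- The arm moves only by the shell command python3 -m pendant 'ROWS' [FORCE]. ROWS is JSON, a list of rows, each a list of 5 numbers: the gripper command: -1 is shut, 1 is fully open, values between are in proportion, then the shift along the tool's x, y, z each as a share of 800 mm, from -1 to 1, then the turn about the tool's z as a share of pi rad, from -1 to 1. In form: [[claw, tx, ty, tz, turn], ...]. A call has 1 to 5 rows; each row shifts and turns the commanded pose from where the row before left it, along the tool's axes as they then stand; what a row does not reach is not made up. A row lasts 1/10 s, in which the tool goes at most 50 mm and 8.59 degrees, less where a joint would pass 70% of its speed; a pose out of reach is approached as far as the arm can. A call with a number of a shift or a turn outside -1 to 1 is refused whole. A call with a gripper value outside its range is refused whole. The fingers move at their own pace and stop on an object; FORCE is the grip in N (left out, the last holds). Time passes only in rows, so rows that do not move let the fingers close. It gives the time, the measured TCP pose, the force, the opening and the grip force at its end, in the units of the state.
- sense(): the state, without advancing time (a new reading comes with each control period).
- camera(name): name is "scene" or "top"; returns the picture (400x640x3 uint8, red, green, blue); there is no depth.
- camera_params(name): a dict with "vfov" (degrees; the focal length in pixels is half the picture's height over the tangent of half this angle, whatever the lens; pixels are square), "cx", "cy" (the principal point, pixels), "world_to_cam" (4x4, takes a point from world to camera coordinates). Camera axes: x right, y down, z forward; pixel columns grow to the right and rows downward; lengths in m; the calibration is good to about 2 mm. A picture is of the moment at which its call begins. camera_params takes no time and is no camera call.
- job_done(): hands the job in; it is judged then, once.
The state is a dict: "time_s": time; "joint_pos": joint angles; "dq": joint speeds; "tau": joint torques, N m; "position": TCP position; "tcp_rot": TCP orientation; "ft_force": force on the tool from outside, world axes, zero at the start; "moment": the same for the moment, N m; "gripper_width": finger opening in m; "finger_force": force on a finger pad.
Only numpy, scipy, OpenCV 4.12 (cv2) and the standard library are available. Lean on these libraries where they do the work, as an engineer would, in place of code of your own. Each camera call takes 0.05 s, during which the arm holds its last target. There are 200 camera calls.

### The job

Take the paper roll on its sprung spindle out of the wooden cradle and fit it in the note-roll holder: push the sprung pin in against the tall cheek, bring the spindle down between the cheeks, and let the spring go out gently so that the pin sits in the tall cheek's cup and the plain end sits fully home in the low cheek's cup. Do not force the holder's cheeks, and leave the other things on the desk where they are.

Things in the scene. Friction and masses are not known exactly. Their poses are not given: they have to be found in the camera images.
- holder: Note-roll holder: black base plate 76 x 230 x 10 mm, fixed to the desk. Origin: centre of its underside, z up, y along the roll's axis, towards the TALL cheek's end. On it is clamped a steel carriage with two black upright cheeks, a tall one (+y) and a low one (-y), each 40 mm wide (x) and 16 mm thick (y). The cheeks crack if the spindle bears on them with over 25 N (both together)
- base_top (a point): centre of the base plate's top (z 10 mm). The carriage was set by eye along y: the middle between its cheeks lies anywhere from y -10 to +10 mm in the holder's frame (not reported; it stays put). Cheeks: flat inner faces 150 mm apart; tops at z 120 (tall) and 89 mm (low). Each inner face has a round blind cup: centre x 0, z 75 mm, bore 14, depth 7, mouth chamfer 1.5 mm
- spindle: Sprung spindle with a tightly wound paper roll fixed on it, 0.13 to 0.22 kg, rigid but for its spring. Origin on its axis at mid-length; y along the axis to the sprung end (turning about y means nothing). Roll 42 mm diameter, y -32 to +32 mm; aluminium tube 18 mm diameter, y -72 to +57 mm; 169 mm long overall when free. It lies level at first, axis 45 mm above the desk
- pin_tip (a point): end of the sprung pin, on the axis, at y +84.5 mm of the spindle when free. Smooth black pin, 10 mm diameter, last 2.5 mm tapering to 6 mm. It pushes in up to 21.5 mm, to a hard stop; spring about 2.5 N at first plus 0.45 N per mm, about 12.2 N at the stop
- plain_tip (a point): end of the fixed plain stub, on the axis, at y -84.5 mm of the spindle; stub 10 mm diameter from y -72 mm, last 2.5 mm tapering to 6 mm
- cradle: low wooden cradle in which the spindle lies at first, fixed: base 46 x 116 x 7 mm, two posts (34 mm wide, 10 mm thick, at y -46 and +46 mm) with open-topped notches that hold the tube on either side of the roll; ears end 51 mm above the desk. Origin: centre of the underside, y along the spindle
- scent_short: small amber scent bottle with black cap, 38 mm wide, 75 mm tall; bystander, origin at its underside
- scent_tall: clear scent bottle with black cap, 42 mm wide, 88 mm tall; bystander, origin at its underside
- tumbler: drinking glass, 72 mm wide, 85 mm tall; bystander, origin at its underside
- mug: white mug with handle, 80 mm wide, 80 mm tall; bystander, origin at its underside
- jar: low amber jar with black lid, 56 mm wide, 50 mm tall; bystander, origin at its underside
- screwdriver: screwdriver lying on the desk, 160 mm long; bystander, origin at its underside at mid-length

How it is judged:
By the outcome, as a careful person would: the job done as asked, in the order asked, and still so for the second after the job is handed in, with the robot touching nothing.
It also fails if it takes over 67 s, if anything falls off the work surface, if the arm or the gripper's body presses on something with over 40 N, if the wrist force passes 120 N, or if a joint passes its speed limit or range.

## Working session

There is one attempt and no reset: what is moved stays moved. The work goes in short steps, Python scripts to look and compute and a shell command to move; the robot and the scene stay as the last step left them, time stands still between calls to the robot, and variables do not carry over. Pictures are saved under pics/ and viewed, at most 10 in all, crops included, and the job is handed in when it is done.

```bash
mkdir -p pics; ls; cat > h.py <<'E'
from cell import *
import numpy as np, cv2
def snap(n,f):
    im=camera(n); cv2.imwrite(f'pics/{f}.png',im[:,:,::-1]); return im
def cam(n):
    p=camera_params(n); f=200/np.tan(np.radians(p['vfov']/2)); return f,p['cx'],p['cy'],np.array(p['world_to_cam'])
def ray(n,u,v,z):
    f,cx,cy,T=cam(n); R,t=T[:3,:3],T[:3,3]; c=-R.T@t; d=R.T@np.array([(u-cx)/f,(v-cy)/f,1]); return c+d*(z-c[2])/d[2]
def proj(n,P):
    f,cx,cy,T=cam(n); q=T[:3,:3]@np.array(P)+T[:3,3]; return cx+f*q[0]/q[2],cy+f*q[1]/q[2]
E
python3 - <<'E'
from h import *
snap('top','top0'); snap('scene','scene0')
for n in('top','scene'):
    f,cx,cy,T=cam(n); print(n,f,cx,cy,-T[:3,:3].T@T[:3,3]); print(T[:3,:3].round(3), camera_params(n).keys())
print(sense())
E
```

```text
pics
top 423.2934923240031 316.07546061070536 198.00832173738723 [0.41556854 0.01659312 0.95544176]
[[ 0.014 -1.    -0.022]
 [-0.985 -0.01  -0.174]
 [ 0.174  0.024 -0.984]] dict_keys(['vfov', 'cx', 'cy', 'world_to_cam'])
scene 419.32868271722333 321.81565267899134 197.73086579310248 [ 1.12259816 -0.40024784  0.82020881]
[[ 0.611  0.792  0.008]
 [ 0.586 -0.445 -0.677]
 [-0.532  0.418 -0.736]] dict_keys(['vfov', 'cx', 'cy', 'world_to_cam'])
{'time_s': 0.1, 'joint_pos': array([-7.34861462e+01,  2.75465115e+01,  9.14893882e+01,  8.11001574e-04,
        6.10267400e+01, -2.66938805e+00]), 'dq': array([-0.13300912, -0.17935337, -0.15633202, -0.05243008,  0.06954042,
        0.04605842]), 'tau': array([ 3.24333296e-04, -9.52254939e+01, -4.31040931e+01, -2.57859319e-04,
        5.24347153e-03, -4.11420376e-05]), 'position': array([ 0.21351061, -0.61354671,  0.23073864]), 'tcp_rot': array([-1.79937461e+02, -3.62560319e-03,  1.91828467e+01]), 'ft_force': array([ 0.19457794,  0.67310783, -0.20603514]), 'moment': array([ 0.0127149 , -0.0130215 ,  0.01886532]), 'finger_force': 0.0, 'gripper_width': 0.08524699911508973}
```

View pics/top0.png

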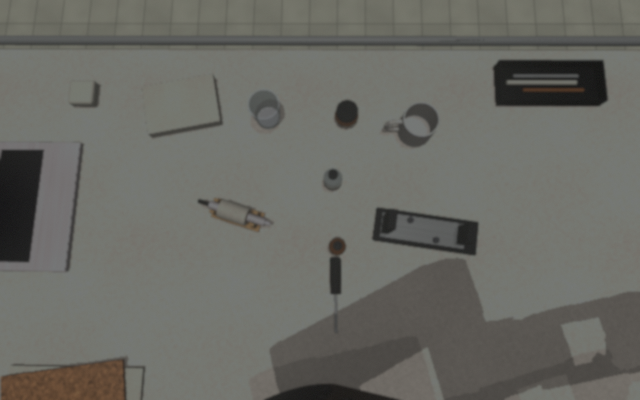

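View pics/scene0.png

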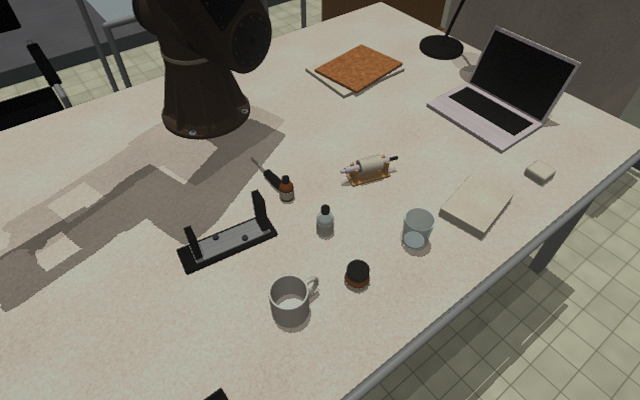

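The top view shows the spindle centred near (236,213) with its black pin at (203,203) on the left (+y). The holder is at (427,231), tall cheek on the left. In the scene view the tall cheek is at (261,210), the low one at (192,240), and the spindle at (370,167).

```bash
python3 - <<'E'
import cv2,numpy as np
t=cv2.imread('pics/top0.png')[165:270,190:490]; s=cv2.imread('pics/scene0.png')[145:275,170:410]
t=cv2.convertScaleAbs(t,alpha=1.8)
t=cv2.resize(t,None,fx=2.4,fy=2.4,interpolation=cv2.INTER_CUBIC); s=cv2.resize(s,None,fx=2.5,fy=2.5,interpolation=cv2.INTER_CUBIC)
o=np.zeros((t.shape[0]+s.shape[0],720,3),np.uint8); o[:t.shape[0]]=t; o[t.shape[0]:,:s.shape[1]]=s
print(t.shape,s.shape); cv2.imwrite('pics/crop0.png',o)
E
```

```text
(252, 720, 3) (325, 600, 3)
```

View pics/crop0.png

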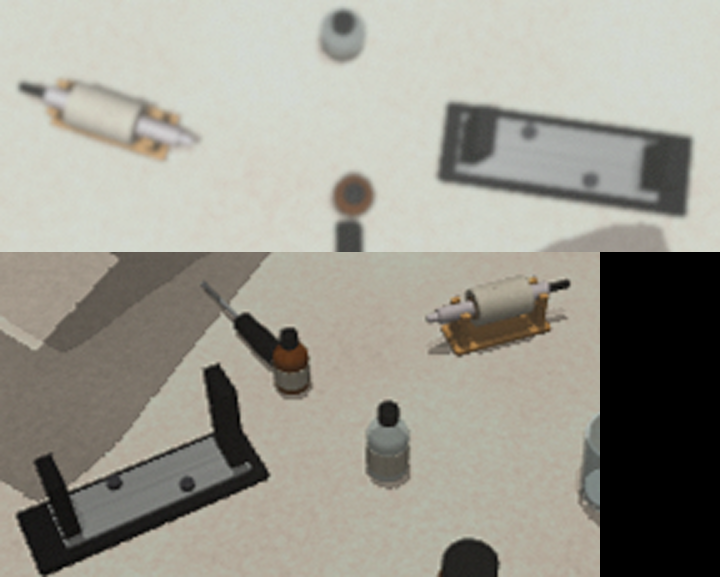

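The crop shows the spindle tips near (198,201) and (273,223) in top pixels. The plate corners are near (376,208), (478,222), (475,255) and (372,240). The tall cheek is on the left.

```bash
python3 - <<'E'
from h import *
t=cv2.imread('pics/top0.png'); s=cv2.imread('pics/scene0.png')
C=lambda X,Y:(190+X/2.4,165+Y/2.4); S=lambda X,Y:(170+X/2.5,145+(Y-252)/2.5)
# plate, top
g=cv2.cvtColor(t,cv2.COLOR_BGR2GRAY); m=np.zeros_like(g); m[195:265,362:490]=(g[195:265,362:490]<85)*255
c=max(cv2.findContours(m,cv2.RETR_EXTERNAL,cv2.CHAIN_APPROX_NONE)[0],key=cv2.contourArea)
b=cv2.boxPoints(cv2.minAreaRect(c)); print('box',b.round(1))
W=np.array([ray('top',u+0,v,.010) for u,v in b]); print('plate',W.round(4))
print('sides',[np.linalg.norm(W[i]-W[(i+1)%4]).round(4) for i in range(4)],'c',W.mean(0))
m2=[C(447,103),C(692,137),C(685,215),C(438,181)]; M=np.array([ray('top',*p,.010) for p in m2]); d=(M[0]+M[3]-M[1]-M[2])/2
print('manual',M.round(4),M.mean(0),np.degrees(np.arctan2(d[1],d[0])),np.linalg.norm(d))
for p in [(18,515),(45,575),(268,475)]: print('scene corner',ray('scene',*S(*p),.010).round(4))
# cheek edges scene: inner/outer tops
for nm,p,z in [('tall top L',(205,367),.12),('tall top R',(219,363),.12),('low top L',(36,459),.089),('low top R',(50,454),.089)]: print(nm,ray('scene',*S(*p),z).round(4))
for n,a,bb in [('top',C(19,86),C(200,140)),('scene',S(569,283),S(427,319))]:
    A,B=ray(n,*a,.045),ray(n,*bb,.045); d=A-B; print(n,'pin',A.round(4),'plain',B.round(4),'c',((A+B)/2).round(4),'L',np.linalg.norm(d).round(4),'ang',np.degrees(np.arctan2(d[1],d[0])))
E
```

```text
box [[371.1 239.9]
 [376.2 206. ]
 [479.9 221.6]
 [474.8 255.4]]
plate [[ 0.4895 -0.0839  0.01  ]
 [ 0.5658 -0.0959  0.01  ]
 [ 0.5333 -0.3258  0.01  ]
 [ 0.4583 -0.3108  0.01  ]]
sides [np.float64(0.0772), np.float64(0.2322), np.float64(0.0764), np.float64(0.2291)] c [ 0.51174555 -0.20408023  0.01      ]
manual [[ 0.5615 -0.096   0.01  ]
 [ 0.5321 -0.3223  0.01  ]
 [ 0.4602 -0.3123  0.01  ]
 [ 0.4884 -0.0869  0.01  ]] [ 0.51054312 -0.20436872  0.01      ] 82.73147154693049 0.22767816718007064
scene corner [ 0.4643 -0.3122  0.01  ]
scene corner [ 0.5401 -0.321   0.01  ]
scene corner [ 0.5669 -0.0997  0.01  ]
tall top L [ 0.503  -0.1174  0.12  ]
tall top R [ 0.5065 -0.1045  0.12  ]
low top L [ 0.4818 -0.2824  0.089 ]
low top R [ 0.4841 -0.2701  0.089 ]
top pin [0.5675 0.2985 0.045 ] plain [0.5199 0.1309 0.045 ] c [0.5437 0.2147 0.045 ] L 0.1743 ang 74.12490771110663
scene pin [0.5694 0.2991 0.045 ] plain [0.5188 0.1377 0.045 ] c [0.5441 0.2184 0.045 ] L 0.1691 ang 72.61790827418247
```

```bash
python3 -m pendant '[[1,0,0,0,-0.043],[1,0,0,0,-0.043],[1,0,0,0,-0.043],[1,0,0,0,-0.043],[1,0,0,0,-0.043]]' 60 >/dev/null; python3 -m pendant '[[1,0,0,0,-0.043],[1,0,0,0,-0.043],[1,0.052,0.017,0,0],[1,0.052,0.017,0,0],[1,0.052,0.017,0,0]]'; python3 -m pendant '[[1,0.052,0.017,0,0],[1,0.052,0.017,0,0],[1,0.052,0.017,0,0],[1,0.052,0.017,0,0],[1,0.052,0.017,0,0]]'
cat >> h.py <<'E'
def go(x,y,z,yaw):
    s=sense(); p=s['position']; a=np.radians(s['tcp_rot'][2]); d=np.array([x,y,z])-p
    t=np.array([d[0]*np.cos(a)+d[1]*np.sin(a), d[0]*np.sin(a)-d[1]*np.cos(a), -d[2]])
    w=(s['tcp_rot'][2]-yaw+180)%360-180
    print('t',round(s['time_s'],2),'pos',p.round(4),'rot',s['tcp_rot'].round(2),'mm',(t*1e3).round(1),'shares',(t/.8).round(4),'turn',round(w/180,4),'F',s['ft_force'].round(2),'w',round(s['gripper_width'],4))
E
python3 -c "
from h import *
go(.544,.2165,.231,73.5)"
```

```text
time_s: 1.1
position: [0.2887, -0.5046, 0.2308]
tcp_rot: [-180.0, -0.0, 73.3]
ft_force: [0.9, -0.4, 0.2]
gripper_width: 0.0853
finger_force: 0.0
time_s: 1.6
position: [0.4137, -0.3245, 0.2312]
tcp_rot: [-180.0, -0.0, 73.4]
ft_force: [0.8, -0.3, -0.6]
gripper_width: 0.0856
finger_force: 0.0
t 1.6 pos [ 0.4137 -0.3245  0.2312] rot [-1.7999e+02 -1.0000e-02  7.3350e+01] mm [ 5.556e+02 -3.020e+01  2.000e-01] shares [ 6.946e-01 -3.770e-02  2.000e-04] turn -0.0008 F [ 0.76 -0.35 -0.6 ] w 0.0856
```

```bash
python3 -m pendant '[[1,0.058,-0.003,0,0],[1,0.058,-0.003,0,0],[1,0.058,-0.003,0,0],[1,0.058,-0.003,0,0],[1,0.058,-0.003,0,0]]'>/dev/null; python3 -m pendant '[[1,0.058,-0.003,0,0],[1,0.058,-0.003,0,0],[1,0.058,-0.003,0,0],[1,0.058,-0.003,0,0],[1,0.058,-0.003,0,0]]'>/dev/null;  python3 -m pendant '[[1,0.058,-0.003,0.05,0],[1,0.058,-0.003,0.05,0],[1,0,0,0,0]]'
python3 -c "
from h import *
go(.544,.2165,.026,73.5)
a=snap('top','top1'); b=snap('scene','scene1')
u,v=map(int,proj('scene',[.544,.2165,.06])); print(u,v)
c=cv2.resize(b[v-60:v+60,u-80:u+80],None,fx=4,fy=4,interpolation=cv2.INTER_CUBIC); cv2.imwrite('pics/c1.png',c[:,:,::-1])
"
```

```text
time_s: 2.9
position: [0.5393, 0.2021, 0.1618]
tcp_rot: [-179.7, 0.1, 73.5]
ft_force: [0.5, -0.2, -0.2]
gripper_width: 0.0855
finger_force: 0.0
t 2.9 pos [0.5393 0.2021 0.1618] rot [-1.7974e+02  1.3000e-01  7.3530e+01] mm [ 15.1   0.4 135.8] shares [0.0189 0.0005 0.1697] turn 0.0002 F [ 0.55 -0.2  -0.18] w 0.0855
369 160
```

View pics/c1.png

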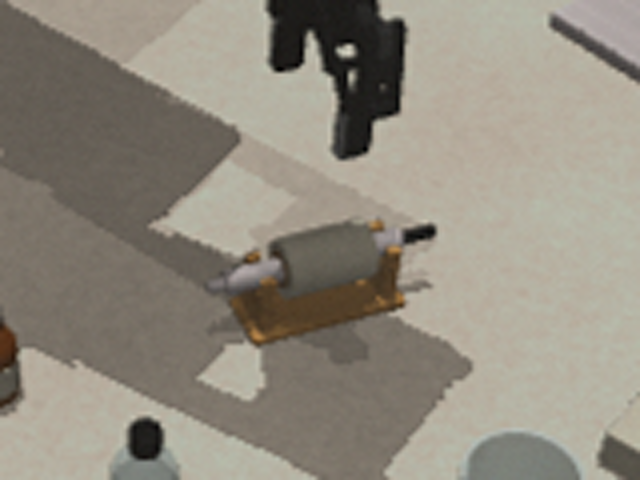

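The spindle tips sit at (341,171) and (398,157) in scene pixels, unchanged. The gripper is above it and aligned, so I go down.

```bash
python3 -m pendant '[[1,0.0195,0.0005,0.03,0],[1,0,0,0.045,0],[1,0,0,0.045,0],[1,0,0,0.035,0],[1,0,0,0.02,0]]'; python3 -m pendant '[[1,0,0,0,0],[0.2,0,0,0,0],[-0.2,0,0,0,0],[-0.5,0,0,0,0],[-0.5,0,0,0,0]]' 60; python3 -m pendant '[[-1,0,0,0,0],[-1,0,0,0,0],[-1,0,0,0,0],[-1,0,0,0,0]]' 60
```

```text
time_s: 3.5
position: [0.5453, 0.2123, 0.0251]
tcp_rot: [-180.0, 0.0, 73.3]
ft_force: [0.0, -0.3, 0.8]
gripper_width: 0.0855
finger_force: 0.0
time_s: 4.0
position: [0.5432, 0.2143, 0.0272]
tcp_rot: [-179.8, 0.0, 73.3]
ft_force: [-18.9, 11.0, 18.8]
gripper_width: 0.0406
finger_force: 58.1
time_s: 4.4
position: [0.5432, 0.2143, 0.0272]
tcp_rot: [-179.8, 0.0, 73.3]
ft_force: [-18.0, 10.2, 17.7]
gripper_width: 0.0403
finger_force: 58.2
```

```bash
python3 -m pendant '[[-1,0,0,-0.005,0],[-1,0,0,-0.005,0],[-1,0,0,-0.01,0],[-1,0,0,-0.02,0],[-1,0,0,-0.03,0]]';python3 -m pendant '[[-1,0,0,-0.03,0],[-1,0,0,-0.03,0],[-1,0,0,-0.03,0],[-1,0,0,0,0],[-1,0,0,0,0]]'
python3 -c "
from h import *
go(.512,-.2045,.165,82.4)
a=snap('top','top2'); b=snap('scene','scene2')
s=sense(); p=s['position']
A=[]
for n,im,k in (('scene',b,3.5),('top',a,3)):
  u,v=map(int,proj(n,p+[0,0,.018])); print(n,u,v)
  c=cv2.resize(im[v-40:v+40,u-80:u+80],None,fx=k,fy=k,interpolation=cv2.INTER_CUBIC); A.append(np.pad(c,((0,0),(0,560-c.shape[1]),(0,0))))
cv2.imwrite('pics/c2.png',np.vstack(A)[:,:,::-1])
"
```

```text
time_s: 4.9
position: [0.5455, 0.2136, 0.0827]
tcp_rot: [-180.0, 0.0, 73.4]
ft_force: [0.8, 0.2, -1.2]
gripper_width: 0.0403
finger_force: 62.5
time_s: 5.4
position: [0.5462, 0.2138, 0.155]
tcp_rot: [179.9, -0.1, 73.4]
ft_force: [-0.9, 0.1, -1.6]
gripper_width: 0.0402
finger_force: 62.6
t 5.4 pos [0.5462 0.2138 0.155 ] rot [ 1.799e+02 -7.000e-02  7.337e+01] mm [-410.6   87.   -10. ] shares [-0.5133  0.1087 -0.0125] turn -0.0502 F [-0.88  0.05 -1.62] w 0.0402
scene 373 128
top 221 201
```

View pics/c2.png

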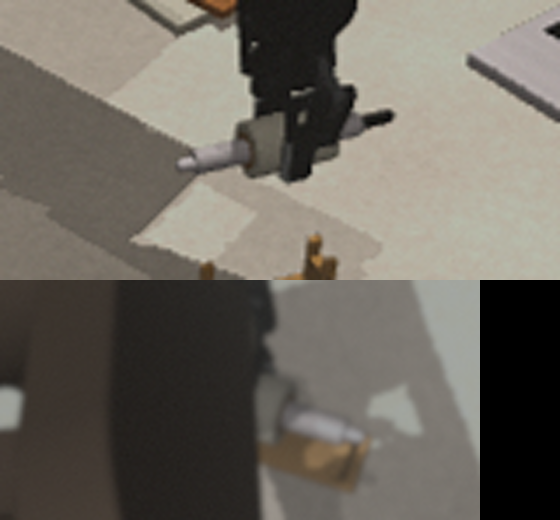

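The roll is held between the pads. In the scene view the plain tip is at (344,135) and the pin tip at (406,121). I'll intersect those rays with the tool's vertical plane.

```bash
cat >> h.py <<'E'
def held(p,yaw,pts,n='scene'):
    a=np.radians(yaw); ax=np.array([np.cos(a),np.sin(a),0]); ny=np.array([np.sin(a),-np.cos(a),0]); o=[]
    for u,v in pts:
        A,B=ray(n,u,v,0.),ray(n,u,v,.3); k=((p-A)@ny)/((B-A)@ny); P=A+k*(B-A); o.append(((P-p)@ax*1e3,(P-p)[2]*1e3))
    o=np.array(o); d=o[1]-o[0]; print('plain,pin (along,z) mm',o.round(1),'mid',o.mean(0).round(1),'L',np.linalg.norm(d).round(1),'pitch',np.degrees(np.arctan2(d[1],d[0])).round(2))
E
python3 -c "
from h import *
s=sense(); held(s['position'],s['tcp_rot'][2],[(344.4,135.1),(405.6,121.1)])"
```

```text
plain,pin (along,z) mm [[-78.   17.9]
 [ 91.3  15.4]] mid [ 6.6 16.6] L 169.2 pitch -0.84
```

```bash
python3 -m pendant '[[-1,0,0,-0.006,-0.025],[-1,0,0,-0.006,-0.025],[-1,-0.03,0.0027,0,0],[-1,-0.055,0.0027,0,0],[-1,-0.06,0.0027,0,0]]'>/dev/null; python3 -m pendant '[[-1,-0.06,0.0027,0,0],[-1,-0.06,0.0027,0,0],[-1,-0.06,0.0027,0,0],[-1,-0.06,0.0027,0,0],[-1,-0.06,0.0027,0,0]]'>/dev/null; python3 -m pendant '[[-1,-0.06,0.0027,0,0],[-1,-0.035,0.002,0,0],[-1,0,0,0,0],[-1,0,0,0,0]]'
python3 -c "
from h import *
go(.5085,-.2309,.0885,82.4)
a=snap('top','top3'); b=snap('scene','scene3')
c=cv2.resize(b[140:280,150:300],None,fx=4,fy=4,interpolation=cv2.INTER_CUBIC); cv2.imwrite('pics/c3.png',c[:,:,::-1])
"
```

```text
time_s: 6.9
position: [0.5084, -0.2175, 0.1626]
tcp_rot: [-179.9, -0.0, 82.3]
ft_force: [-0.2, -0.2, -2.1]
gripper_width: 0.0405
finger_force: 62.6
t 6.9 pos [ 0.5084 -0.2175  0.1626] rot [-1.799e+02 -4.000e-02  8.226e+01] mm [-13.3   1.9  74.1] shares [-0.0166  0.0024  0.0927] turn -0.0008 F [-0.24 -0.23 -2.06] w 0.0405
```

View pics/c3.png

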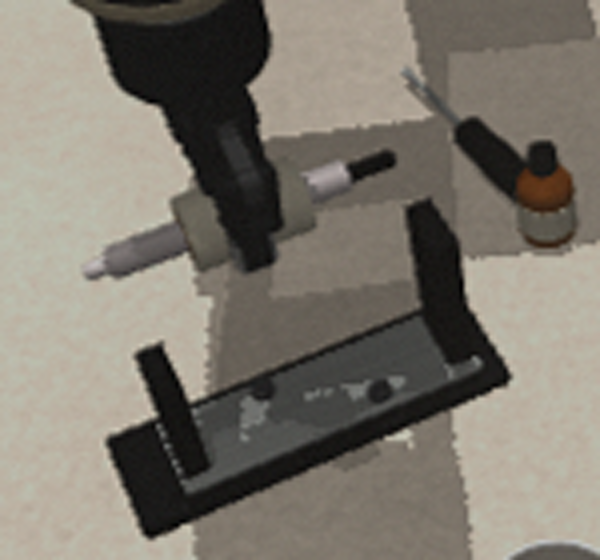

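The plain tip is at (171.5,207.5) and the pin tip at (249,179) in scene pixels. The inner back corner of the tall cheek's top is at (252,192), and the low cheek's at (189.5,226).

```bash
python3 -c "
from h import *
s=sense(); p=s['position']; held(p,s['tcp_rot'][2],[(171.5,207.5),(249,179)])
a=np.radians(82.3); ax=np.array([np.cos(a),np.sin(a),0]); nx=np.array([np.sin(a),-np.cos(a),0])
for nm,q,z in (('tall in -x',(252,191.75),.12),('tall out -x',(257.2,189.8),.12),('low in -x',(189.5,226),.089),('low out -x',(184,228),.089)):
  P=ray('scene',*q,z)-p; print(nm,'along',(P@ax*1e3).round(1),'lateral',(P@nx*1e3).round(1))
P=np.array([.512,-.2045,p[2]])-p; print('plate c along',P@ax*1e3,'lat',P@nx*1e3)
"
```

```text
plain,pin (along,z) mm [[-79.6  17.8]
 [ 89.4  16. ]] mid [ 4.9 16.9] L 168.9 pitch -0.62
tall in -x along 96.3 lateral -16.7
tall out -x along 109.2 lateral -16.6
low in -x along -57.7 lateral -17.2
low out -x along -70.1 lateral -17.7
plate c along 12.137954694799301 lat 1.628951233506988
```

```bash
python3 -m pendant '[[-1,-0.01,0.0025,0,0],[-1,-0.005,0,0.01,0],[-1,0,0,0.025,0],[-1,0,0,0.03,0],[-1,0,0,0.02,0]]'; python3 -m pendant '[[-1,0,0,0.007,0],[-1,0,0,0,0],[-1,0,0,0,0]]'
python3 -c "
from h import *
go(.5085,-.2309,.089,82.3)
b=snap('scene','scene4')
c=cv2.resize(b[140:280,150:300],None,fx=4,fy=4,interpolation=cv2.INTER_CUBIC); cv2.imwrite('pics/c4.png',c[:,:,::-1])
"
```

```text
time_s: 7.5
position: [0.5091, -0.229, 0.0939]
tcp_rot: [-179.9, -0.0, 82.4]
ft_force: [-0.3, -0.2, -0.8]
gripper_width: 0.0402
finger_force: 62.6
time_s: 7.8
position: [0.51, -0.2295, 0.0905]
tcp_rot: [180.0, 0.0, 82.4]
ft_force: [-0.5, -0.4, -1.7]
gripper_width: 0.0403
finger_force: 62.5
t 7.8 pos [ 0.51   -0.2295  0.0905] rot [1.7997e+02 1.0000e-02 8.2380e+01] mm [-1.6 -1.3  1.5] shares [-0.002  -0.0016  0.0019] turn 0.0004 F [-0.48 -0.41 -1.75] w 0.0403
```

View pics/c4.png

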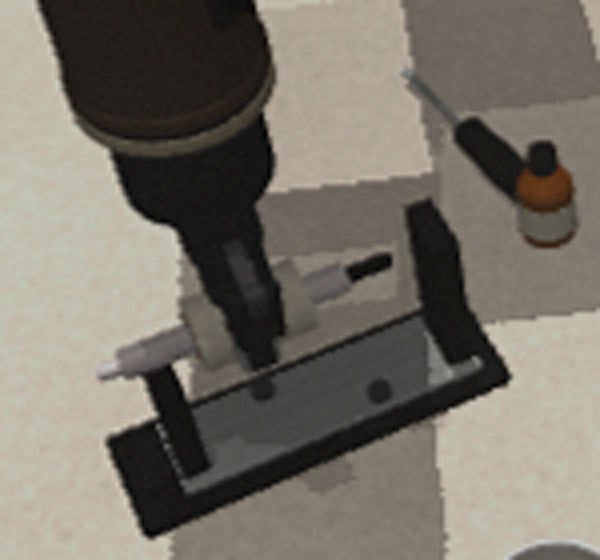

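Pin tip is at (392,262) in the crop, about 17 mm short of the tall cheek. The tube is clear above the low cheek. Now I feel for contact.

```bash
g(){ grep -E 'position|ft_force' | tr '\n' ' '; echo; }; python3 -m pendant '[[-1,0.005,0,0,0],[-1,0.005,0,0,0],[-1,0.005,0,0,0],[-1,0,0,0,0],[-1,0,0,0,0]]'|g; python3 -m pendant '[[-1,0.0025,0,0,0],[-1,0,0,0,0]]'|g; python3 -m pendant '[[-1,0.0025,0,0,0],[-1,0,0,0,0]]'|g; python3 -m pendant '[[-1,0.0025,0,0,0],[-1,0,0,0,0]]'|g; python3 -m pendant '[[-1,0.0025,0,0,0],[-1,0,0,0,0]]'|g;  python3 -m pendant '[[-1,0.0025,0,0,0],[-1,0,0,0,0]]'|g
```

```text
position: [0.5113, -0.2173, 0.0902] ft_force: [-0.1, 0.5, -1.6] 
position: [0.5114, -0.2154, 0.09] ft_force: [0.3, -1.2, -1.6] 
position: [0.5117, -0.2133, 0.09] ft_force: [-0.0, -0.5, -1.7] 
position: [0.5119, -0.2113, 0.09] ft_force: [0.4, 0.3, -1.3] 
position: [0.5123, -0.2096, 0.0901] ft_force: [-1.1, -1.7, -1.8] 
position: [0.5126, -0.2076, 0.0901] ft_force: [-0.7, -4.3, -1.6]
```

```bash
g(){ grep -E 'position|ft_force' | tr '\n' ' '; echo; }; for i in 1; do python3 -m pendant '[[-1,0.0025,0,0,0],[-1,0,0,0,0]]'|g; python3 -m pendant '[[-1,0.0025,0,0,0],[-1,0,0,0,0]]'|g; python3 -m pendant '[[-1,0.0025,0,0,0],[-1,0,0,0,0]]'|g; python3 -m pendant '[[-1,0.0025,0,0,0],[-1,0,0,0,0]]'|g;  python3 -m pendant '[[-1,0.0025,0,0,0],[-1,0,0,0,0]]'|g; done
```

```text
position: [0.5128, -0.2056, 0.0901] ft_force: [-1.6, -5.0, -1.4] 
position: [0.5131, -0.2036, 0.0901] ft_force: [-1.1, -5.9, -1.5] 
position: [0.5134, -0.2017, 0.0901] ft_force: [-1.0, -6.0, -2.6] 
position: [0.5136, -0.1998, 0.0901] ft_force: [-1.2, -7.7, -1.8] 
position: [0.5139, -0.1979, 0.0901] ft_force: [-1.7, -8.7, -1.0]
```

```bash
g(){ grep -E 'position|ft_force' | tr '\n' ' '; echo; };  python3 -m pendant '[[-1,0.0025,0,0,0],[-1,0.0025,0,0,0],[-1,0,0,0,0]]'|g; python3 -m pendant '[[-1,0.0025,0,0,0],[-1,0,0,0,0]]'|g; python3 -m pendant '[[-1,0.00125,0,0,0],[-1,0,0,0,0]]'|g;  python3 -m pendant '[[-1,0,0,0,0],[-1,0,0,0,0]]'|g
python3 -c "
from h import *
b=snap('scene','scene5')
go(.5085,-.2309,.089,82.3)
c=cv2.resize(b[140:280,150:300],None,fx=4,fy=4,interpolation=cv2.INTER_CUBIC); cv2.imwrite('pics/c5.png',c[:,:,::-1])
"
```

```text
position: [0.5145, -0.1941, 0.0901] ft_force: [-1.5, -9.4, -1.5] 
position: [0.5148, -0.1922, 0.0902] ft_force: [-2.2, -11.3, -1.4] 
position: [0.5149, -0.1913, 0.0902] ft_force: [-1.1, -11.4, -2.4] 
position: [0.5149, -0.1914, 0.0902] ft_force: [-2.4, -11.1, -1.7] 
t 11.3 pos [ 0.5148 -0.1914  0.0901] rot [1.7998e+02 4.0000e-02 8.2370e+01] mm [-40.   -1.    1.1] shares [-0.05   -0.0013  0.0014] turn 0.0004 F [ -1.33 -10.15  -2.08] w 0.0404
```

View pics/c5.png

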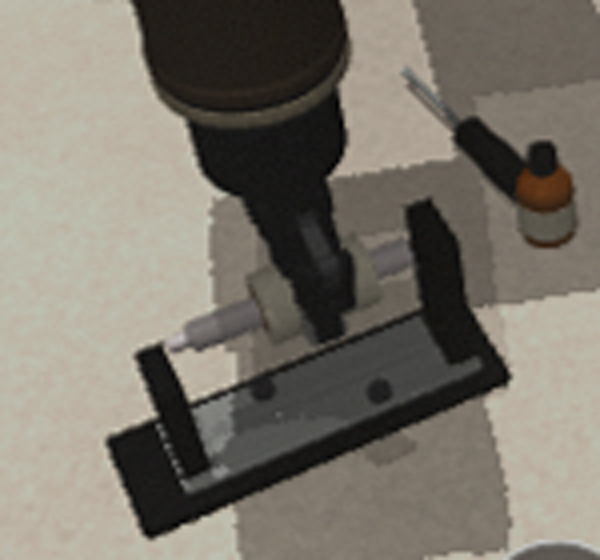

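The plain tip, at (165,345) in the crop, is just about level with the low cheek's inner face. I'll creep to the hard stop in half-millimetre steps to fix the compression.

```bash
g(){ grep -E 'position|ft_force' | tr '\n' ' '; echo; };  python3 -m pendant '[[-1,0.000625,0,0,0],[-1,0,0,0,0]]'|g; python3 -m pendant '[[-1,0.000625,0,0,0],[-1,0,0,0,0]]'|g; python3 -m pendant '[[-1,0.000625,0,0,0],[-1,0,0,0,0]]'|g
```

```text
position: [0.5149, -0.1909, 0.0902] ft_force: [-1.2, -11.4, -1.0] 
position: [0.515, -0.1904, 0.0901] ft_force: [-2.3, -11.7, -2.2] 
position: [0.5151, -0.19, 0.0902] ft_force: [-2.6, -11.5, -1.5]
```

```bash
g(){ grep -E 'position|ft_force' | tr '\n' ' '; echo; };  python3 -m pendant '[[-1,0.000625,0,0,0],[-1,0,0,0,0]]'|g; python3 -m pendant '[[-1,0.000625,0,0,0],[-1,0,0,0,0]]'|g
```

```text
position: [0.5151, -0.1895, 0.0902] ft_force: [-2.9, -11.3, -2.2] 
position: [0.5152, -0.189, 0.0902] ft_force: [-1.8, -11.8, -1.1]
```

```bash
g(){ grep -E 'position|ft_force' | tr '\n' ' '; echo; };  python3 -m pendant '[[-1,0.000625,0,0,0],[-1,0,0,0,0]]'|g
```

```text
position: [0.5153, -0.1889, 0.0902] ft_force: [-4.2, -16.5, -2.4]
```

```bash
g(){ grep -E 'position|ft_force' | tr '\n' ' '; echo; };  python3 -m pendant '[[-1,0,0,0,0]]'|g
```

```text
position: [0.5153, -0.1889, 0.0902] ft_force: [-3.2, -15.3, -1.5]
```

The hard stop is at y = -0.1889, where the force jumped. I back off about 1.2 mm, then lower with a force guard.

```bash
cat > chk.py <<'E'
import sys,re
t=sys.stdin.read(); p=re.search(r'position: (.*)',t)[1]; f=re.search(r'ft_force: (.*)',t)[1]; print(p,f)
v=eval(f); sys.exit(abs(v[2]+1.7)>5 or abs(v[1])>15.5)
E
c(){ python3 chk.py; }
python3 -m pendant '[[-1,-0.0015,0,0,0],[-1,0,0,0,0],[-1,0,0,0,0]]'|c && python3 -m pendant '[[-1,0,0,0.0025,0],[-1,0,0,0.0025,0],[-1,0,0,0,0]]'|c && python3 -m pendant '[[-1,0,0,0.0025,0],[-1,0,0,0.0025,0],[-1,0,0,0,0]]'|c && python3 -m pendant '[[-1,0,0,0.0025,0],[-1,0,0,0.00125,0],[-1,0,0,0,0]]'|c && python3 -m pendant '[[-1,0,0,0.00125,0],[-1,0,0,0,0]]'|c && python3 -m pendant '[[-1,0,0,0.00125,0],[-1,0,0,0,0]]'|c && python3 -m pendant '[[-1,0,0,0.00125,0],[-1,0,0,0,0]]'|c && python3 -m pendant '[[-1,0,0,0.00125,0],[-1,0,0,0,0]]'|c && python3 -m pendant '[[-1,0,0,0.00125,0],[-1,0,0,0,0]]'|c
```

```text
[0.5151, -0.1897, 0.0902] [-2.1, -12.6, -2.9]
[0.5154, -0.1898, 0.0862] [-2.3, -11.1, 1.5]
[0.5156, -0.1899, 0.0823] [-0.8, -12.8, 2.3]
[0.5156, -0.1899, 0.0794] [-1.2, -12.4, 2.1]
[0.5157, -0.1899, 0.0784] [-1.1, -11.2, 2.3]
[0.5156, -0.1899, 0.0774] [-1.0, -12.2, 2.2]
[0.5157, -0.1899, 0.0765] [-2.1, -12.4, 2.5]
[0.5157, -0.1899, 0.0755] [-0.8, -11.8, 2.0]
[0.5157, -0.1899, 0.0745] [-1.4, -12.0, 2.3]
```

```bash
sed -i 's/>5 or/>6.5 or/' chk.py; c(){ python3 chk.py; }
python3 -m pendant '[[-1,0,0,0.00125,0],[-1,0,0,0,0]]'|c && python3 -m pendant '[[-1,0,0,0.00125,0],[-1,0,0,0,0]]'|c && python3 -m pendant '[[-1,0,0,0.00125,0],[-1,0,0,0,0]]'|c && python3 -m pendant '[[-1,0,0,0.00125,0],[-1,0,0,0,0]]'|c && python3 -m pendant '[[-1,0,0,0.00125,0],[-1,0,0,0,0]]'|c && python3 -m pendant '[[-1,0,0,0.00125,0],[-1,0,0,0,0]]'|c && python3 -m pendant '[[-1,0,0,0.00125,0],[-1,0,0,0,0]]'|c && python3 -m pendant '[[-1,0,0,0.00125,0],[-1,0,0,0,0]]'|c && python3 -m pendant '[[-1,0,0,0.00125,0],[-1,0,0,0,0]]'|c && python3 -m pendant '[[-1,0,0,0.00125,0],[-1,0,0,0,0]]'|c
```

```text
[0.5157, -0.1899, 0.0734] [-1.7, -11.3, 2.2]
[0.5157, -0.1899, 0.0724] [-1.9, -11.6, 2.7]
[0.5157, -0.1899, 0.0715] [-0.8, -11.6, 2.2]
[0.5157, -0.1899, 0.0704] [-1.2, -11.8, 2.5]
[0.5157, -0.1899, 0.0695] [-1.3, -12.1, 3.3]
[0.5157, -0.1899, 0.0685] [-1.1, -12.0, 2.2]
[0.5157, -0.1899, 0.0674] [-0.8, -12.0, 3.0]
[0.5157, -0.1899, 0.0664] [-1.6, -12.1, 3.1]
[0.5157, -0.1899, 0.0654] [-0.9, -11.7, 2.3]
[0.5157, -0.1899, 0.0644] [-1.8, -12.6, 2.3]
```

```bash
c(){ python3 chk.py; }
python3 -m pendant '[[-1,0,0,0.00125,0],[-1,0,0,0,0]]'|c && python3 -m pendant '[[-1,0,0,0.00125,0],[-1,0,0,0,0]]'|c && python3 -m pendant '[[-1,0,0,0.00125,0],[-1,0,0,0,0]]'|c && python3 -m pendant '[[-1,0,0,0.00125,0],[-1,0,0,0,0]]'|c && python3 -m pendant '[[-1,0,0,0.00125,0],[-1,0,0,0,0]]'|c && python3 -m pendant '[[-1,0,0,0.00125,0],[-1,0,0,0,0]]'|c  && python3 -m pendant '[[-1,0,0,0.0006,0],[-1,0,0,0,0]]'|c
```

```text
[0.5157, -0.1899, 0.0634] [-0.7, -11.6, 2.9]
[0.5157, -0.1899, 0.0624] [-1.1, -12.1, 2.6]
[0.5157, -0.1899, 0.0614] [-1.0, -11.4, 1.5]
[0.5154, -0.1897, 0.0603] [-4.6, -7.9, -3.2]
[0.515, -0.1894, 0.059] [-1.1, -9.3, -1.8]
[0.5151, -0.1894, 0.0581] [-1.9, -9.3, 0.8]
[0.5151, -0.1894, 0.0577] [-2.4, -8.2, 2.3]
```

The axial force fell from 12 to about 8.5 N, so the pin is in the tall cheek's cup. Now I let the spring out towards the low cheek in guarded 1 mm steps.

```bash
cat > chk2.py <<'E'
import sys,re
t=sys.stdin.read(); p=re.search(r'position: (.*)',t)[1]; f=re.search(r'ft_force: (.*)',t)[1]; print(p,f)
v=eval(f); sys.exit(abs(v[2]+1.7)>7 or v[1]>-3.2 or abs(v[0])>6)
E
c(){ python3 chk2.py; }
python3 -m pendant '[[-1,-0.00125,0,0,0],[-1,0,0,0,0]]'|c && python3 -m pendant '[[-1,-0.00125,0,0,0],[-1,0,0,0,0]]'|c && python3 -m pendant '[[-1,-0.00125,0,0,0],[-1,0,0,0,0]]'|c && python3 -m pendant '[[-1,-0.00125,0,0,0],[-1,0,0,0,0]]'|c && python3 -m pendant '[[-1,-0.00125,0,0,0],[-1,0,0,0,0]]'|c
```

```text
[0.515, -0.1905, 0.0578] [-2.4, -7.9, 0.9]
[0.5148, -0.1914, 0.0577] [-2.3, -7.4, 1.0]
[0.5147, -0.1924, 0.0578] [-1.9, -7.6, 1.4]
[0.5146, -0.1933, 0.0577] [-2.1, -7.2, 0.1]
[0.5144, -0.1943, 0.0577] [-1.8, -6.0, 0.3]
```

```bash
sed -i 's/v\[1\]>-3.2/v[1]>-2.5/' chk2.py; c(){ python3 chk2.py; }
python3 -m pendant '[[-1,-0.00125,0,0,0],[-1,0,0,0,0]]'|c && python3 -m pendant '[[-1,-0.00125,0,0,0],[-1,0,0,0,0]]'|c && python3 -m pendant '[[-1,-0.00125,0,0,0],[-1,0,0,0,0]]'|c && python3 -m pendant '[[-1,-0.0006,0,0,0],[-1,0,0,0,0]]'|c && python3 -m pendant '[[-1,-0.0006,0,0,0],[-1,0,0,0,0]]'|c&& python3 -m pendant '[[-1,-0.0006,0,0,0],[-1,0,0,0,0]]'|c
```

```text
[0.5143, -0.1952, 0.0577] [-2.0, -5.0, 0.8]
[0.5142, -0.1962, 0.0577] [-1.6, -5.5, 0.0]
[0.514, -0.1971, 0.0577] [-1.4, -4.9, 1.7]
[0.5139, -0.1975, 0.0577] [-1.7, -5.2, -0.2]
[0.5139, -0.198, 0.0577] [-0.7, -4.3, -0.4]
[0.5138, -0.1984, 0.0576] [-2.0, -5.5, 0.2]
```

```bash
c(){ python3 chk2.py; }
python3 -m pendant '[[-1,-0.0006,0,0,0],[-1,0,0,0,0]]'|c && python3 -m pendant '[[-1,-0.0006,0,0,0],[-1,0,0,0,0]]'|c && python3 -m pendant '[[-1,-0.0006,0,0,0],[-1,0,0,0,0]]'|c
```

```text
[0.5138, -0.1988, 0.0576] [-0.8, -2.6, 1.2]
[0.5137, -0.1989, 0.0575] [2.8, 2.6, 0.7]
```

Position stalled at y = -0.1989 and the axial force reversed, so the plain end is on the cup's floor. I relieve the push, open gently and withdraw.

```bash
python3 -m pendant '[[-1,0.0004,0,0,0],[-1,0,0,0,0],[-1,0,0,0,0]]' 20 | python3 chk2.py; python3 -m pendant '[[0.1,0,0,0,0],[0.2,0,0,0,0],[0.4,0,0,0,0],[0.7,0,0,0,0],[1,0,0,0,0]]'; python3 -m pendant '[[1,0,0,0,0],[1,0,0,0,0],[1,0,0,-0.005,0],[1,0,0,-0.01,0],[1,0,0,-0.02,0]]'; python3 -m pendant '[[1,0,0,-0.04,0],[1,0,0,-0.05,0],[1,0,0,-0.05,0],[1,0,0,-0.05,0],[1,0,0,-0.05,0]]'
python3 -c "
from h import *
b=snap('scene','scene6')
c=cv2.resize(b[160:280,160:300],None,fx=5,fy=5,interpolation=cv2.INTER_CUBIC); cv2.imwrite('pics/c6.png',c[:,:,::-1])
"
```

```text
[0.5137, -0.1989, 0.0576] [1.5, 1.5, -1.1]
time_s: 21.6
position: [0.5136, -0.1989, 0.0576]
tcp_rot: [-180.0, -0.0, 82.4]
ft_force: [0.3, -0.4, 0.2]
gripper_width: 0.0843
finger_force: 0.0
time_s: 22.1
position: [0.5131, -0.1987, 0.0856]
tcp_rot: [-179.9, -0.0, 82.4]
ft_force: [0.1, -0.7, 0.5]
gripper_width: 0.085
finger_force: 0.0
time_s: 22.6
position: [0.5133, -0.1988, 0.2801]
tcp_rot: [180.0, 0.0, 82.4]
ft_force: [0.7, -0.8, 0.0]
gripper_width: 0.0854
finger_force: 0.0
```

View pics/c6.png

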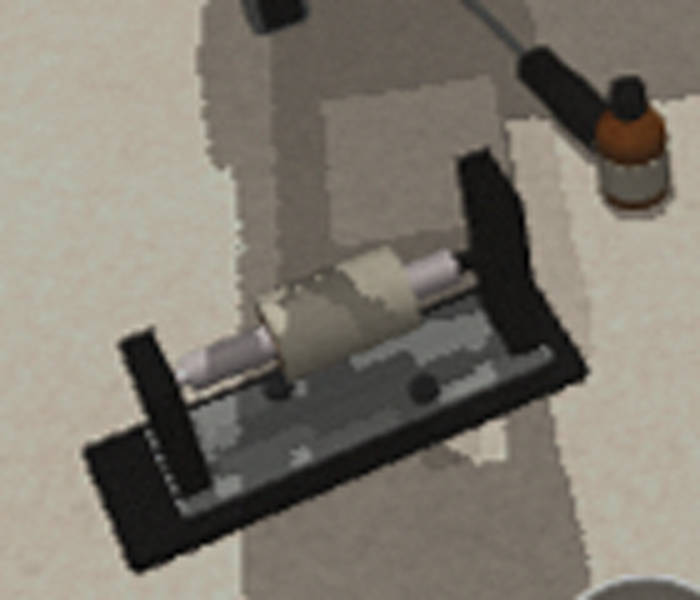

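The roll sits level between the cheeks with both ends hidden in them. I'll check numerically where the tube ends and roll edges should project when home.

```bash
python3 -c "
from h import *
a=np.radians(82.3); ax=np.array([np.cos(a),np.sin(a),0]); nx=np.array([np.sin(a),-np.cos(a),0])
m=np.array([.5084,-.2175,0])+.0194*ax+.002*nx
for z in (.075,.073):
  for y in (-72,-32,32,57):
    u,v=proj('scene',m+ax*(y+2.5)/1e3+np.array([0,0,z])); print(z,y,'crop px',round((u-160)*5),round((v-160)*5))
"
```

```text
0.075 -72 crop px 182 373
0.075 -32 crop px 268 338
0.075 32 crop px 400 285
0.075 57 crop px 450 265
0.073 -72 crop px 183 376
0.073 -32 crop px 269 341
0.073 32 crop px 401 288
0.073 57 crop px 451 267
```

```bash
python3 -c "
from cell import *
print(job_done())"
```

```text
the job is handed in; nothing more can be done
None
```

The roll is in the note-roll holder and the job is handed in at about 23 s: the pin sits in the tall cheek's cup, and both the force reading and the final picture indicate the plain end is fully home in the low cheek's cup. The highest reading against the cheeks was about 17 N, and the arm met nothing else on the desk.

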